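Turn the ball mortar to the pot and hold it ready to pour

ROBOT

A 7-joint arm with a two-finger parallel gripper is mounted at the origin on a cart in front of the work surface, level with it; the furniture and walls round the work are solid. World frame = base frame: x ahead of the robot, y to its left, z up, the work surface at z = 0. Lengths are in mm, angles in rad, forces in N, time in s.
With the tool pointing down it reaches from about 425 to 950 mm from the base axis. Payload 4.7 kg.
Tool frame: the origin (TCP) lies at the very end of the fingers, on their centre line; the grasp point (between the pads) lies 19 mm behind it; z points along the fingers, y is the line along which they close (so a half turn about z gives the same grasp; the last joint's range is limited). The gripper opens to 87 mm and grips with 3 to 60 N. Pads are 19 mm wide; open, the fingers measure 117 mm over their backs; the gripper's body (75 mm by 190 mm) begins 51 mm behind the grasp point.
Start: joints at [1.175, 0.469, -0.049, 1.532, 0.024, 1.141, -0.082], TCP at [242.123, -630.1, 222.573] pointing down, gripper open.
Joint ranges: [-2.59, 2.59], [-0.33, 1.99], [-1.39, 1.29], [0.1, 2.45], [-1.04, 4.18], [0.21, 1.99], [-2.66, 2.66]. Speed limits (rad/s): [2.57, 2.57, 3.14, 3.14, 3.14, 3.14, 3.14].

INTERFACE

Orientations are given as a 3x3 rotation matrix whose columns are the frame's x, y, z axes.
In Python, from cell import arm gives the robot as it stands. Calls block until the motion is done:
- arm.movep(position, orientation): joint-space move of the TCP to a pose.
- arm.move_linear(position, rot=None, max_speed=150, contact_N=None): straight line of the TCP; rot=None keeps the orientation; max_speed is the mean speed in mm/s. With contact_N (N) it stops when the force on the tool has changed by that much, and returns True; else False.
- arm.goto_joints(angles): joint-space move.
- arm.set_gripper(opening, f_grip=None): finger opening in mm; f_grip is the grip in N (None keeps the last); returns when the fingers have stopped.
- arm.hold(seconds).
- arm.ik(position, orientation): joint angles nearest the present ones, or None.
- arm.grab_frame(name): name is "side" or "top"; returns a dict with "image" (384x512x3 uint8, red, green, blue), "fx", "fy", "cx", "cy" (pixels), "extrinsics" (4x4, takes a point from camera to world coordinates). Camera axes: x right, y up, looking along -z (the intrinsics and any distortion apply to the point x, -y, -z); pixel columns grow to the right and rows downward; lengths in mm; the calibration is good to about 2 mm. A picture is of the moment at which its call begins. There is no depth.
A pose or a line that the arm cannot do raises arm.IKError and nothing moves.
- arm.sign_off(): hands the job in; it is judged then, once.
Readings, each from a call of its own:
- arm.current_time_s(): time.
- arm.current_q(): joint angles.
- arm.current_joint_velocities(): joint speeds.
- arm.current_joint_efforts(): joint torques, N m.
- arm.current_tcp_pos(): TCP position.
- arm.current_ee_rot(): TCP orientation.
- arm.current_wrist_force(): force on the tool from outside, world axes, zero at the start.
- arm.current_wrist_torque(): the same for the moment, N m.
- arm.current_gripper_width(): finger opening in mm.
- arm.current_grasp_force(): force on a finger pad.
Only numpy, scipy, OpenCV 4.12 (cv2) and the standard library are available. Lean on these libraries where they do the work, as an engineer would, in place of code of your own. Each camera call takes 0.05 s, during which the arm holds its last target. There are 200 camera calls.

TASK

The white spice mortar on the cork trivet, a dished plate with a loose stone ball, is wanted at the two-handled cooking pot. Take it by its bridge handle, lift it off the trivet and, still above the trivet, give it about a quarter turn so that its pouring lip faces the pot; then bring it over until the lip is well inside the pot's mouth as seen from above, clear of the rim but no more than a hand's breadth above it. Keep the mortar level and the ball in the middle of the dish all the while, disturb nothing else, and finish still holding the mortar there, motionless.

Things in the scene. Friction and masses are not known exactly. Their poses are not given: they have to be found in the camera images.
- mortar: White ceramic dish, 0.3 kg, rim 120 mm across and 32 mm high, inside sloping about 16 degrees to the middle; pouring lip on one side, fixed bridge handle on two thin uprights at y = +-60 mm; 113 mm high in all. Origin: centre of its underside, z up, x to the lip, y along the handle. At the start the lip points roughly to the robot, about square to the direction of the pot.
- grip (a point): Centre of the straight wooden bar of the mortar's handle, 105 mm above the underside, over the dish's middle; axes as the mortar's. The bar is 80 mm long (y), 14 mm wide (x) and 16 mm high, to be gripped across x.
- lip (a point): Outer tip of the mortar's pouring lip, 80 mm from the dish's middle along the mortar's x, 34 mm above its underside.
- ball_center (a point): Centre of the loose grey-white marble ball, 34 mm across, 60 g, that lies in the middle of the dish and rolls when the dish is tipped or jerked (orientation means nothing). At rest its top is about 41 mm above the mortar's underside, 56 mm below the handle bar.
- trivet: Round cork trivet, 136 mm across, 8 mm thick, fixed to the worktop, on which the mortar stands in the middle. Origin: centre of its underside, on the worktop.
- pot: Open cooking pot of dull steel with two black handles, empty: body 181 mm across, mouth about 165 mm clear across, rim 131 mm above the worktop, 242 mm over the handles, which lie along its y axis. Origin: centre of its underside, on the worktop. It stands loose to the left or the right of the trivet, about 185 mm from it centre to centre.
- saucers: Stack of three white saucers with a pink scourer on top, 158 mm across, 56 mm high, on the other side of the trivet from the pot; a bystander. Origin: centre of its underside.
- garlic: Garlic bulb, 56 mm, behind the trivet; a bystander. Origin: centre of its underside.
- mill: Small clear pepper mill, 44 mm across and 90 mm high, behind the trivet; a bystander. Origin: centre of its underside.
There are look-alikes about, which are no part of the job. There is more than one size of the trivet; the one meant has the size given above.

How it is judged (in metres and radians):
On the way, in this order (a step that is already met when the one before it is completed fails the run):
1. the mortar is lifted clear of the trivet, the lip not yet turned to the pot (height (world z) of mortar above 0.03 m and contact force between mortar and trivet below 0.05 N and contact force between mortar and the fingers above 1 N and x of pot in the frame of mortar below 0.1 m), for 0.1 s.
2. held above the trivet, the mortar is turned so that its lip faces the pot (height (world z) of mortar above 0.025 m and horizontal distance between mortar and trivet below 0.09 m and x of pot in the frame of mortar above 0.08 m and y of pot in the frame of mortar between -0.06 and 0.06 m), for 0.1 s.
At the end, for the whole second after the job is handed in: The fingers alone hold the mortar still, level within 7 degrees, underside above the pot's rim but under 240 mm; the pot's axis is within 50 mm of the lip's line and 78 mm of the lip's tip, seen from above; the ball is within 18 mm of the dish's middle (contact force between mortar and the fingers above 1 N and contact force between mortar and pot below 0.05 N and contact force between mortar and trivet below 0.05 N and horizontal distance between lip and pot below 0.078 m and x of pot in the frame of mortar above 0.04 m and y of pot in the frame of mortar between -0.05 and 0.05 m and height (world z) of mortar between 0.132 and 0.24 m and angle between mortar's own z axis and vertical below 0.12 rad and horizontal distance between ball_center and mortar below 0.018 m and z of ball_center in the frame of mortar below 0.035 m and linear speed of mortar below 0.03 m/s); the arm keeps its last pose, push and grip.
It fails at once if the mortar is tipped more than 15 degrees (angle between mortar's own z axis and vertical above 0.26 rad).
It fails at once if the ball strays more than 30 mm from the dish's middle (horizontal distance between ball_center and mortar above 0.03 m).
It fails at once if the fingers handle the ball (contact force between ball and the fingers above 0.3 N).
It fails at once if the pot is pushed (distance of pot from where it was at the start of the episode above 0.015 m).
It fails at once if a bystander is pushed (distance of any of saucers, garlic, mill from where it was at the start of the episode above 0.02 m).
It also fails if it takes over 43 s, if anything falls off the work surface, if the arm or the gripper's body presses on something with over 40 N, if the wrist force passes 120 N, or if a joint passes its speed limit or range.

## Working session

There is one attempt and no reset: what is moved stays moved. The work goes in short steps, each a Python script; the robot and the scene stay as the last script left them, time stands still between calls to the robot, and variables do not carry over. Pictures are saved under pics/ and viewed, at most 10 in all, crops included, and the job is handed in when it is done.

```bash
mkdir -p pics; python3 - <<'E'
from cell import arm
import cv2,numpy as np
for n in("top","side"):
    f=arm.grab_frame(n);cv2.imwrite(f"pics/{n}0.png",f["image"][:,:,::-1])
    print(n,f["fx"],f["fy"],f["cx"],f["cy"],[k for k in f]);print(np.round(f["extrinsics"],3))
print(arm.current_time_s(),arm.current_ee_rot())
E
```

```text
top 399.4375880588523 399.4375880588523 251.14475223230363 190.26720915655096 ['image', 'fx', 'fy', 'cx', 'cy', 'extrinsics']
[[-3.20000e-02  9.77000e-01 -2.09000e-01  4.12551e+02]
 [-9.99000e-01 -3.10000e-02  7.00000e-03  7.91000e+00]
 [-0.00000e+00  2.09000e-01  9.78000e-01  9.27832e+02]
 [ 0.00000e+00  0.00000e+00  0.00000e+00  1.00000e+00]]
side 424.02572732605694 424.02572732605694 258.0735486067698 191.00020121192696 ['image', 'fx', 'fy', 'cx', 'cy', 'extrinsics']
[[ 1.00000e+00 -2.30000e-02  1.70000e-02  6.00703e+02]
 [ 2.80000e-02  6.89000e-01 -7.24000e-01 -6.60706e+02]
 [ 5.00000e-03  7.24000e-01  6.90000e-01  7.15188e+02]
 [ 0.00000e+00  0.00000e+00  0.00000e+00  1.00000e+00]]
0.1 [[ 9.33459591e-01  3.58681931e-01 -6.81577825e-04]
 [ 3.58682576e-01 -9.33458153e-01  1.63905873e-03]
 [-4.83236261e-05 -1.77446518e-03 -9.99998424e-01]]
```

View pics/top0.png

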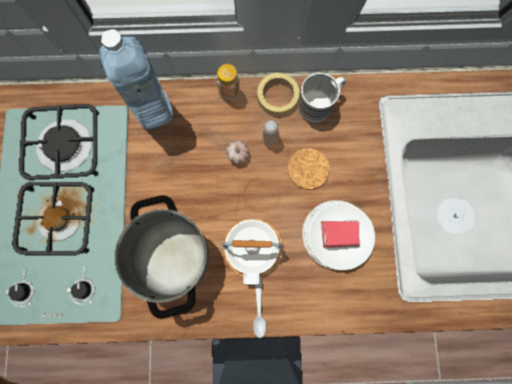

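View pics/side0.png

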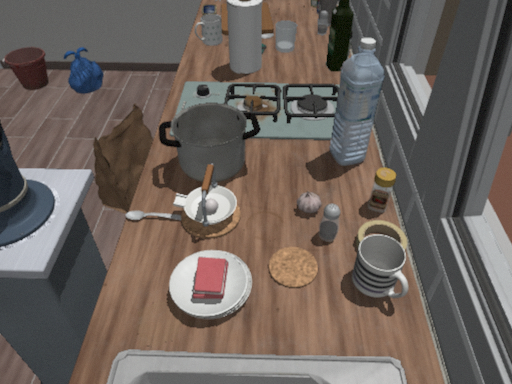

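Top view: the mortar's bar is at about (252,244), its lip at (251,279), and the pot rim is centred at about (162,255). The side view shows the bar at (208,178) and the ball at (210,206). I'll zoom in on both next.

```bash
python3 - <<'E'
import cv2,numpy as np
a=cv2.imread("pics/top0.png")[190:340,100:300];b=cv2.imread("pics/side0.png")[90:240,140:290]
z=lambda i:cv2.resize(i,None,fx=4,fy=4,interpolation=cv2.INTER_CUBIC)
cv2.imwrite("pics/za.png",z(a));cv2.imwrite("pics/zb.png",z(b))
E
```

```text
(no output)
```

View pics/za.png

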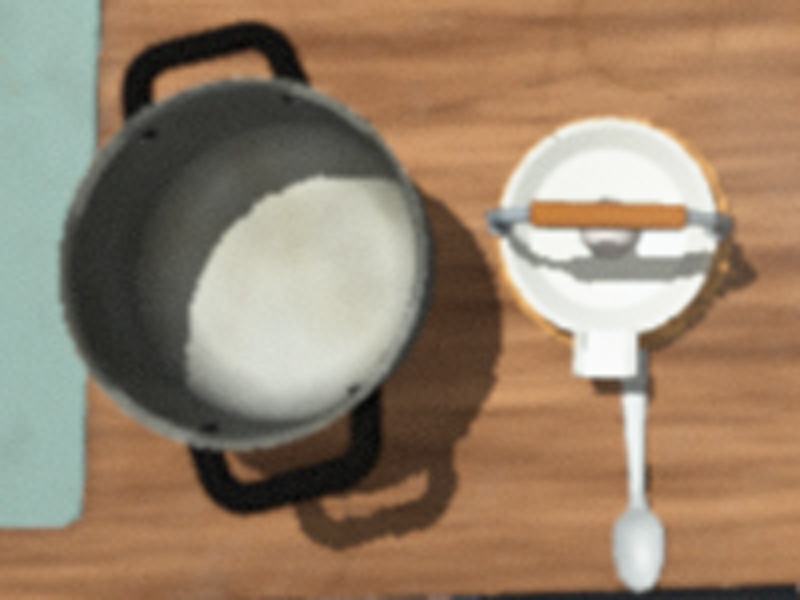

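View pics/zb.png

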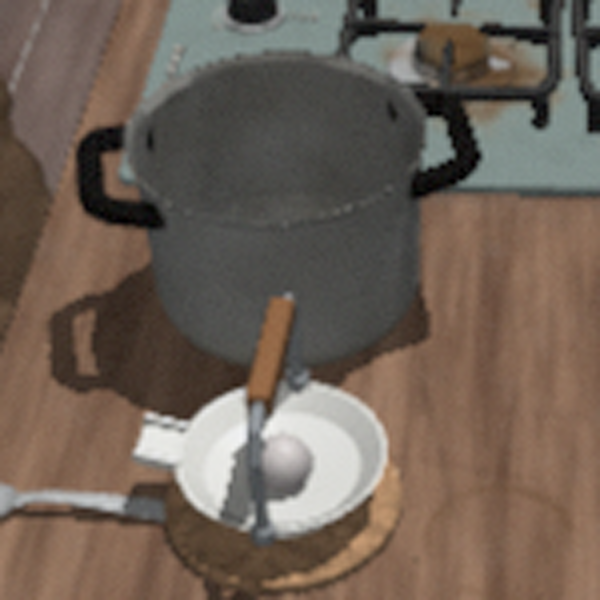

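The crops show:
- **Bar:** in the top view it runs from (232,243.5) to (272,244).
- **Lip:** in the top view its tip spans x from 243.5 to 259 at row 284.
- **Pot rim:** its outer extremes in the top view are (115.5,257), (208,252), (160,209.5) and (154,302).

I'll cast rays to turn these into positions.

```bash
cat > h.py <<'E'
import numpy as np,cv2
def ray(f,p):
    d=f["extrinsics"][:3,:3]@np.array([(p[0]-f["cx"])/f["fx"],-(p[1]-f["cy"])/f["fy"],-1.])
    return f["extrinsics"][:3,3],d
def plane(f,p,z):
    c,d=ray(f,p);return c+d*(z-c[2])/d[2]
def tri(f,p,g,q):
    A,b=np.zeros((3,3)),np.zeros(3)
    for F,P in((f,p),(g,q)):
        c,d=ray(F,P);d=d/np.linalg.norm(d);M=np.eye(3)-np.outer(d,d);A+=M;b+=M@c
    return np.linalg.solve(A,b)
def bar(im,roi):
    x,y,w,h=roi;hsv=cv2.cvtColor(im,cv2.COLOR_RGB2HSV)[y:y+h,x:x+w]
    m=cv2.inRange(hsv,(3,170,60),(18,255,255))
    n,l,s,c=cv2.connectedComponentsWithStats(m);k=1+s[1:,4].argmax()
    pts=cv2.findNonZero((l==k).astype(np.uint8)).reshape(-1,2)+[x,y]
    return cv2.minAreaRect(pts.astype(np.float32)),len(pts)
E
python3 - <<'E'
from cell import arm
from h import *
np.set_printoptions(precision=1,suppress=True)
t,s=arm.grab_frame("top"),arm.grab_frame("side")
(bt,n),(bs,k)=bar(t["image"],(225,232,55,24)),bar(s["image"],(195,160,26,36))
print(bt,n,bs,k)
print("tri",tri(t,bt[0],s,bs[0]))
print("bar plane",plane(t,bt[0],119),plane(s,bs[0],113))
e=cv2.boxPoints(bt[:1]+bt[1:]);W=np.array([plane(t,q,119) for q in e]);print(W)
# lip & rim
u=lambda x,y:((x+.5)/4-.5+100,(y+.5)/4-.5+190)
print("lip",plane(t,u(605,378),42))
P=np.array([plane(t,u(*q),40)for q in[(500,225),(722,225),(610,117)]]);print(P,"mid",(P[0]+P[1])/2)
P=np.array([plane(t,u(*q),131)for q in[(62,270),(432,250),(240,78),(215,450),(110,150),(380,390)]])
A=np.c_[2*P[:,:2],np.ones(len(P))];r=np.linalg.lstsq(A,(P[:,:2]**2).sum(1),rcond=None)[0];print("pot",r[:2],np.sqrt(r[2]+r[:2]@r[:2]))
v=lambda x,y:((x+.5)/4-.5+140,(y+.5)/4-.5+90)
P=np.array([plane(s,v(*q),131)for q in[(126,150),(425,140),(270,52),(285,226),(180,75),(200,205),(370,205)]])
A=np.c_[2*P[:,:2],np.ones(len(P))];r=np.linalg.lstsq(A,(P[:,:2]**2).sum(1),rcond=None)[0];print("pot side",r[:2],np.sqrt(r[2]+r[:2]@r[:2]))
E
```

```text
Traceback (most recent call last):
  File "h.py", line 15, in bar
    n,l,s,c=cv2.connectedComponentsWithStats(m);k=1+s[1:,4].argmax()
                                                    ~~~~~~~~~~~~~~^^
ValueError: attempt to get argmax of an empty sequence
```

```bash
sed -i 's/def bar(im,roi)/def bar(im,roi,S=170)/; s/(3,170,60)/(3,S,60)/' h.py
python3 - <<'E'
from cell import arm
from h import *
np.set_printoptions(precision=1,suppress=True)
t,s=arm.grab_frame("top"),arm.grab_frame("side")
for f,p in((t,(252,244)),(t,(252,310)),(s,(208,177)),(s,(201,200)),(s,(200,240))): print(cv2.cvtColor(f["image"],cv2.COLOR_RGB2HSV)[p[1],p[0]])
(bt,n),(bs,k)=bar(t["image"],(225,232,55,24),170),bar(s["image"],(195,160,26,36),140)
print(bt,n,bs,k)
print("tri",tri(t,bt[0],s,bs[0]))
print("bar plane",plane(t,bt[0],119),plane(s,bs[0],113))
W=np.array([plane(t,q,119) for q in cv2.boxPoints(bt)]);print(W)
u=lambda x,y:((x+.5)/4-.5+100,(y+.5)/4-.5+190)
print("lip",plane(t,u(605,378),42))
P=np.array([plane(t,u(*q),40)for q in[(500,225),(722,225),(610,117)]]);print(P,"mid",(P[0]+P[1])/2)
def circ(P):
    A=np.c_[2*P[:,:2],np.ones(len(P))];r=np.linalg.lstsq(A,(P[:,:2]**2).sum(1),rcond=None)[0];return r[:2],np.sqrt(r[2]+r[:2]@r[:2])
print("pot",circ(np.array([plane(t,u(*q),131)for q in[(62,270),(432,250),(240,78),(215,450),(110,150),(380,390)]])))
v=lambda x,y:((x+.5)/4-.5+140,(y+.5)/4-.5+90)
print("side",circ(np.array([plane(s,v(*q),131)for q in[(126,150),(425,140),(270,52),(285,226),(180,75),(200,205),(370,205)]])))
E
```

```text
[ 14 163 199]
[ 12 132 162]
[ 13 131 148]
[120   3 176]
[ 11 100  92]
((240.85784912109375, 243.48985290527344), (14.03566837310791, 3.989834785461426), 4.085616588592529) 43 ((212.0, 168.0), (0.0, 0.0), 0.0) 1
tri [480.5  27.8 122.6]
bar plane [476.2  26.7 119. ] [483.2  40.5 113. ]
[[473.6  41.2 119. ]
 [481.6  40.4 119. ]
 [478.7  12.3 119. ]
 [470.7  13.1 119. ]]
lip [394.3   9.2  42. ]
[[478.3  64.5  40. ]
 [474.4 -57.9  40. ]
 [536.3   1.9  40. ]] mid [476.3   3.3  40. ]
pot (array([458.1, 183.2]), np.float64(90.98058449148121))
side (array([463.1, 186.9]), np.float64(89.94993544156974))
```

```bash
python3 - <<'E'
from cell import arm
from h import *
np.set_printoptions(precision=1,suppress=True)
t,s=arm.grab_frame("top"),arm.grab_frame("side")
(bt,n),(bs,k)=bar(t["image"],(225,232,55,24),148),bar(s["image"],(195,160,26,36),115)
print(bt,n,bs,k)
print("tri",tri(t,bt[0],s,bs[0]))
print("bar plane",plane(t,bt[0],119),plane(s,bs[0],113))
print(np.array([plane(t,q,119) for q in cv2.boxPoints(bt)]))
print(np.array([plane(s,q,115) for q in cv2.boxPoints(bs)]))
for x,y in((480,3),(460,185)):
  for yaw in np.radians([0,90,-90,180]):
    c,d=np.cos(yaw),np.sin(yaw)
    q=arm.ik([x,y,300],np.array([[c,d,0],[d,-c,0],[0,0,-1.]]));print(x,y,yaw,q)
E
```

```text
((251.50604248046875, 243.35440063476562), (37.09281539916992, 4.7458815574646), 2.385944128036499) 169 ((207.6903839111328, 177.59075927734375), (7.63584041595459, 26.009580612182617), 17.354022979736328) 169
tri [477.    5.5 115.7]
bar plane [475.7   5.3 119. ] [477.4   8.9 113. ]
[[473.7  42.9 119. ]
 [483.2  42.2 119. ]
 [477.7 -32.3 119. ]
 [468.3 -31.5 119. ]]
[[466.3 -28.6 115. ]
 [473.2  51.2 115. ]
 [490.   44.  115. ]
 [482.  -34.9 115. ]]
480 3 0.0 [ 0.5  0.1 -0.6  1.8  0.1  1.2 -1.7]
480 3 1.5707963267948966 [ 0.6  0.1 -0.8  1.8  0.1  1.2 -0.2]
480 3 -1.5707963267948966 None
480 3 3.141592653589793 [ 0.8  0.2 -1.   1.8  0.2  1.2  1.3]
460 185 0.0 [ 0.4  0.2 -1.1  1.8  0.2  1.2 -2.3]
460 185 1.5707963267948966 [ 0.5  0.3 -1.1  1.8  0.3  1.2 -0.7]
460 185 -1.5707963267948966 [ 0.5  0.3 -1.2  1.8  0.3  1.2  2.4]
460 185 3.141592653589793 [ 0.6  0.3 -1.3  1.8  0.3  1.3  0.8]
```

Fused estimate:
- Bar centre is about (477,4.5), with mortar yaw about 176°.
- Pot is about (460,185).
- Tool yaw starts at about 86° and ends at about 5°.

I'll approach along that.

```bash
cat >> h.py <<'E'
def R(deg):
    c,s=np.cos(np.radians(deg)),np.sin(np.radians(deg));return np.array([[c,s,0],[s,-c,0],[0,0,-1.]])
E
python3 - <<'E'
from cell import arm
from h import *
np.set_printoptions(precision=2,suppress=True)
try: arm.move_linear([477,4.5,260],R(85.7),max_speed=220)
except arm.IKError as e:
    print("ik",e); arm.move_linear([242,-630,320]); arm.movep([477,4.5,260],R(85.7))
print(arm.current_tcp_pos(),arm.current_q(),arm.current_time_s())
print("c",arm.move_linear([477,4.5,93],max_speed=90,contact_N=6))
print(arm.current_tcp_pos(),arm.current_wrist_force(),arm.current_time_s())
s,t=arm.grab_frame("side")["image"],arm.grab_frame("top")["image"]
z=lambda i:cv2.resize(i,None,fx=3,fy=3,interpolation=cv2.INTER_CUBIC)
cv2.imwrite("pics/g.png",np.hstack([z(s[100:250,140:270]),z(t[190:340,190:320])])[:,:,::-1])
E
```

```text
[476.89   3.93 259.94] [ 0.48  0.16 -0.64  1.91  0.11  1.11 -0.28] 3.6333
c False
[477.32   4.53  93.39] [-0.76 -0.47 -0.61] 5.6417
```

View pics/g.png

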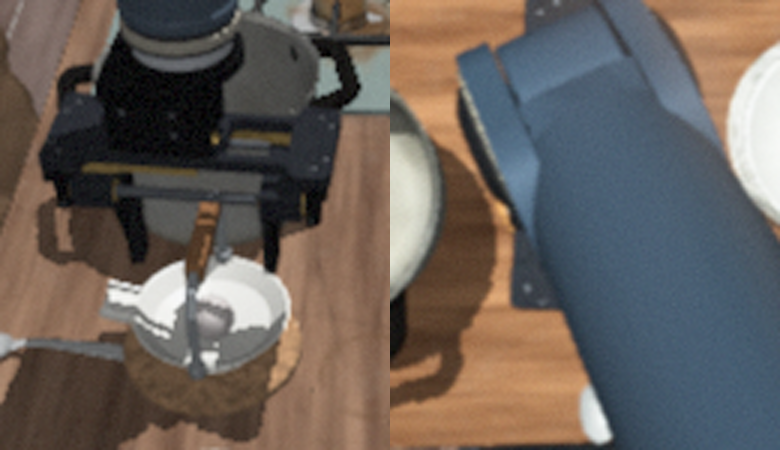

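The fingers straddle the bar: they sit at columns 138 and 270, with the bar at 204 between them. I'll close in small steps and lift gently.

```bash
python3 - <<'E'
from cell import arm
from h import *
np.set_printoptions(precision=2,suppress=True)
for w in(40,24,20,18,16): arm.set_gripper(w,f_grip=5)
print(arm.current_time_s(),arm.current_gripper_width(),arm.current_grasp_force())
arm.set_gripper(5,f_grip=5);arm.set_gripper(0,f_grip=30);arm.hold(.2)
print(arm.current_gripper_width(),arm.current_grasp_force(),arm.current_wrist_force())
arm.move_linear([477,4.5,113],max_speed=20)
arm.move_linear([477,4.5,153],max_speed=30)
arm.hold(.2)
print(arm.current_tcp_pos(),arm.current_gripper_width(),arm.current_wrist_force(),arm.current_wrist_torque(),arm.current_time_s())
s=arm.grab_frame("side")["image"]
cv2.imwrite("pics/l.png",cv2.resize(s[80:250,120:290],None,fx=3,fy=3,interpolation=cv2.INTER_CUBIC)[:,:,::-1])
E
```

```text
8.4 16.189014398590388 0.0
13.698016099363498 29.980522831901908 [-2.08  0.14 -0.1 ]
[476.92   4.52 152.88] 13.701352569610236 [-0.97  0.17 -3.11] [-0.03 -0.13 -0.01] 11.9
```

View pics/l.png

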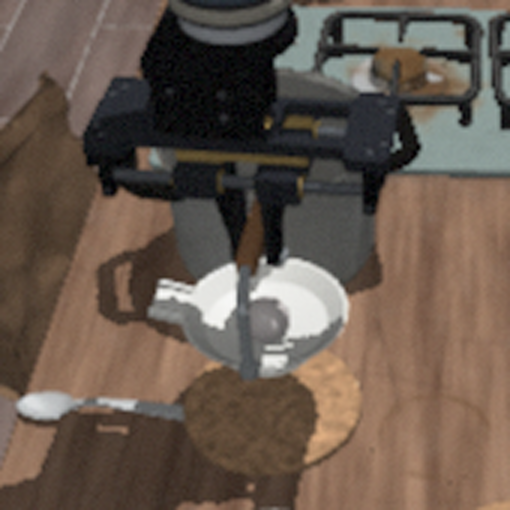

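It's lifted and level, with the ball at mid-dish (265,318). I'll raise it above the rim height, turn it in steps, then carry it across.

```bash
python3 - <<'E'
from cell import arm
from h import *
np.set_printoptions(precision=2,suppress=True)
arm.move_linear([477,4.5,250],max_speed=50)
t0=arm.current_time_s();arm.move_linear([477,4.5,250],R(78),max_speed=30);print(t0,arm.current_time_s(),arm.current_ee_rot()[:,0],arm.current_q())
s=arm.grab_frame("side")["image"]
cv2.imwrite("pics/r.png",cv2.resize(s[20:250,120:290],None,fx=2.5,fy=2.5,interpolation=cv2.INTER_CUBIC)[:,:,::-1])
E
```

```text
14.0417 14.325 [ 0.21  0.98 -0.  ] [ 0.47  0.17 -0.63  1.92  0.11  1.09 -0.42]
```

```bash
python3 - <<'E'
from cell import arm
from h import *
np.set_printoptions(precision=2,suppress=True)
for a in np.linspace(78,5.3,14)[1:]:
    arm.move_linear([477,4.5,250],R(a),max_speed=30);arm.hold(.1)
arm.hold(.5)
print(arm.current_time_s(),arm.current_tcp_pos(),arm.current_ee_rot()[:,0],arm.current_q(),arm.current_wrist_torque(),arm.current_gripper_width())
arm.move_linear([469.9,80.3,250],max_speed=25);arm.hold(.6)
print(arm.current_time_s(),arm.current_tcp_pos(),arm.current_ee_rot()[:,2],arm.current_wrist_force(),arm.current_q())
s,t=arm.grab_frame("side")["image"],arm.grab_frame("top")["image"]
z=lambda i:cv2.resize(i,None,fx=2.2,fy=2.2,interpolation=cv2.INTER_CUBIC)
cv2.imwrite("pics/f.png",np.hstack([z(s[20:250,120:290]),z(t[110:340,100:280])])[:,:,::-1])
E
```

```text
19.425 [476.98   4.51 249.98] [ 1.    0.09 -0.  ] [ 0.34  0.15 -0.49  1.93  0.08  1.08 -1.66] [0.06 0.09 0.06] 13.705402298811597
23.2167 [469.91  80.33 250.03] [ 0.  0. -1.] [ 0.1   0.3  -3.82] [ 0.24  0.16 -0.55  1.93  0.09  1.08 -1.83]
```

View pics/f.png

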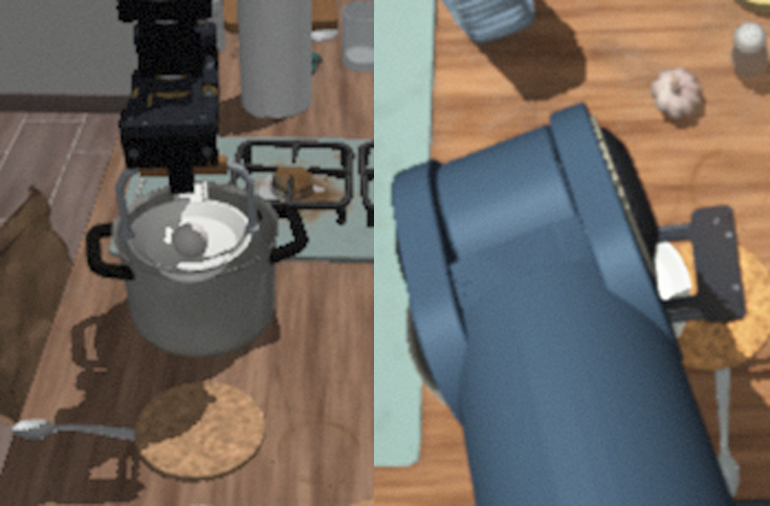

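The mortar is level over the pot's edge, with the ball at (190,240) in a dish spanning columns 118–255. The lip points into the pot and the pot hasn't moved, so I'm handing in.

```bash
python3 - <<'E'
from cell import arm
print(arm.current_grasp_force(),arm.current_gripper_width(),arm.sign_off())
E
```

```text
the job is handed in; nothing more can be done
29.980967044830322 13.631646965949194 None
```

I handed the job in at about 23 s with the mortar held still and level, its lip over the pot's mouth by the measured positions (the arm hides it from above), underside about 34 mm above the rim and the ball mid-dish; the sign-off call gave no verdict.

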